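# Lock the valve knob in a sterilisation container's lid

### The arm

A 6-joint arm with a two-finger parallel gripper is mounted at the origin on the work surface. World frame = base frame: x ahead of the robot, y to its left, z up, the work surface at z = 0. Lengths are in m, angles in rad, forces in N, time in s.
With the tool pointing down it reaches from about 0.275 to 0.825 m from the base axis. Payload 4.9 kg.
Tool frame: the origin (TCP) lies midway between the tips of the shut fingers; the grasp point (between the pads) lies 19 mm behind it (grip_point_offset is the distance from the TCP to the grasp point, in m); z points along the fingers, x is the direction in which the jaws open and shut, and the axes are right-handed (so a half turn about z gives the same grasp; the last joint's range is limited). The gripper opens to 85 mm and grips with 20 to 120 N. Pads are 22 mm wide; open, the fingers measure 114 mm over their backs; the gripper's body (76 mm by 85 mm) begins 54 mm behind the grasp point. The pads swing forward as they close: fully open they stand 13 mm farther back than shut.
Start: joints at [1.156, 0.326, -0.193, 1.052, 0, 1.437], TCP at [0.152, 0.528, 0.2] pointing down, gripper open.
Joint ranges: [-2.65, 2.65], [-0.97, 1.79], [-1.3, 1.35], [-1.93, 2.1], [-1.47, 1.37], [-3.14, 3.14]. Speed limits (rad/s): [2.57, 2.57, 3.14, 3.14, 3.14, 3.14].

### API

Orientations are given as a rotation vector (axis times angle).
In Python, from cell import * gives the robot as it stands. Calls block until the motion is done:
- movep(position, orientation): joint-space move of the TCP to a pose.
- move_l(position, velocity=0.15, rot=None, until_force=None): straight line of the TCP; rot=None keeps the orientation; velocity is the mean speed in m/s. With until_force (N) it stops when the force on the tool has changed by that much, and returns True; else False.
- set_joints(angles): joint-space move.
- let_go() and grab(newtons=None): open the fingers fully, or close them until they stop; newtons is the grip in N (None keeps the last).
- sleep(seconds).
- ik(position, orientation): joint angles nearest the present ones, or None.
- get_state(): the state.
- grab_frame(name): name is "scene" or "top"; returns a dict with "img" (480x640x3 uint8, red, green, blue), "fx", "fy", "cx", "cy" (pixels), "k1" (the pictures are not rectified: a ray, as slopes to the right and down, at radius r is drawn at 1 + k1 r^2 times it, then the intrinsics apply), "cam_to_world" (4x4, takes a point from camera to world coordinates). Camera axes: x right, y down, z forward; pixel columns grow to the right and rows downward; lengths in m; the calibration is good to about 2 mm. A picture is of the moment at which its call begins. There is no depth.
A pose or a line that the arm cannot do raises MotionError and nothing moves.
- sign_off(): hands the job in, once; it reports no verdict.
Trained networks look in the newest picture that a camera, given by its name, has taken for a name from the list of things; names that differ only in an ending like _2 or _b are one class to them, and where a whole thing is asked for, a point or a joint stands for the part that bears it (a point fixed in the world has none). Each returns a list of dicts, best first, with "score" (0 to 1); they miss things now and then, are a little off and sometimes report something else, mostly with a low value. They report only what shows in the picture. A call takes as long as a camera call.
- spot_in(camera, name): "centre" ([column, row] in pixels, amid what is visible of it).
- silhouettes(camera, name): "mask" (480x640 bool, what is visible of it) and "centre" ([column, row] in pixels, amid what is visible of it).
- tip_of(camera, name): "centre" ([column, row] in pixels: a listed point, or the origin of a listed thing).
The state is a dict: "clock": time; "q": joint angles; "joint_velocities": joint speeds; "tau": joint torques, N m; "position": TCP position; "eef_rot": TCP orientation; "contact_force": force on the tool from outside, world axes, zero at the start; "wrist_torque": the same for the moment, N m; "finger_gap": opening from 0.0 (shut) to 1.0 (fully open).
Only numpy, scipy, OpenCV 4.12 (cv2) and the standard library are available. Lean on these libraries where they do the work, as an engineer would, in place of code of your own. Each camera call takes 0.05 s, during which the arm holds its last target.

### The job

Lock the container's recessed valve: push the yellow knob down in its well, turn it clockwise until you just feel its springy stop, without forcing it, and let it spring back up in its lock notch. Then slide the shutter fully shut over the well. Don't lean hard on the well's rim or wall, and leave the other things where they are.

Things in the scene. Friction and masses are not known exactly. Their poses are not given: they have to be found in the camera images.
- container: Fixed sterilisation container: grey box, blue lid, 280 (its x) x 460 (its y) x 140 mm high. Origin at the centre of its underside, z up; lid top at z = 140 mm. A round well is let into the lid at x = 0, y = -70 mm. Two shutter guide rails, 13 mm high, 6 mm wide, run along y on the lid at x = -56 and +56 mm.
- well: Fixed round steel well in the lid: inner diameter 76 mm, wall 8 mm, its rim (a lip) 8 mm above the lid top, its floor 50 mm below the lid top. Origin on its axis, at its underside, 88 mm above the container's underside. Do not lean on it: 20 N is too much.
- knob_top (a point): Centre of the top of the yellow knob's grip bar, on the well's axis, 16 mm below the well's rim (8 mm below the lid top) when up. Bar 40 mm long (this point's x, red mark at +x end), 12 mm thick (y), 26 mm tall, on a 48 mm disc. When open the bar lies along the container's x. A spring holds the knob up: 5 N to start, 1 N more per mm, 8 mm of travel; 5.5 mm down frees it to turn.
- knob (a joint): Turn of the knob, rad: 0 to 0.02 = open, growing clockwise from above; free turning takes 0.05 to 0.1 N m. Past 0.2 it stays down by itself up to the lock notch, which is hidden and begins between 0.7 and 1.3, different each time. 0.08 rad on is a springy stop (0.1 N m, then 10 N m per rad; 0.5 N m damages it). At the stop the knob rises fully when let go, and is locked.
- shutter (a joint): Aluminium shutter plate on the lid, 106 x 100 x 3 mm, sliding along the container's y above the well's rim: its value is its distance in m from fully shut over the well (0); it starts open, 0.11 to 0.14. It slides with about 3 N; a hard stop at 0.
- tab_top (a point): Centre of the top of the shutter's black grip tab: 40 mm long (container's x), 10 mm thick (container's y), 30 mm tall above the plate. The tab stands on the plate, 40 mm from the plate's centre towards the container's +y; the plate's top is 16.5 mm above the lid top.
- gallipot: small loose steel cup, 52 mm wide, 36 mm tall, standing on the lid near its +y end; origin at the centre of its underside
- tag: loose flat brass ring tag, 30 mm across, 5 mm thick, lying on the lid near its (+x, -y) corner; origin at its underside
- bowl: loose steel bowl, 120 mm wide, 50 mm tall, on the table; origin at the centre of its underside
- brush: loose blue brush, 170 mm long, lying on the table; origin at its underside
- bottle: loose amber bottle, 64 mm wide, 170 mm tall; origin at the centre of its underside
- jar: loose white jar, 70 mm wide, 90 mm tall; origin at the centre of its underside
- basket: loose steel instrument basket, 240 x 200 x 60 mm; origin at the centre of its underside

How it is judged:
By the outcome, as a careful person would: the job done as asked, in the order asked, and still so for the second after the job is handed in, with the robot touching nothing.
It also fails if it takes over 67 s, if anything falls off the work surface, if the arm or the gripper's body presses on something with over 40 N, if the wrist force passes 120 N, or if a joint passes its speed limit or range.

## Working session

There is one attempt and no reset: what is moved stays moved. The work goes in short steps, each a Python script; the robot and the scene stay as the last script left them, time stands still between calls to the robot, and variables do not carry over. Pictures are saved under pics/ and viewed, and the job is handed in when it is done.

```bash
mkdir -p pics; ls; python3 - <<'E'
from cell import *
import cv2
for n in ["scene","top"]:
    f=grab_frame(n); cv2.imwrite(f"pics/{n}0.png",f["img"][:,:,::-1])
    print(n,f["fx"],f["fy"],f["cx"],f["cy"],f["k1"],f["cam_to_world"])
    for t in ["knob_top","tab_top","well","container","gallipot","tag"]:
        print(t,[(r["score"],r["centre"]) for r in tip_of(n,t)][:3])
    for t in ["shutter","knob"]:
        print(t,[(r["score"],r["centre"]) for r in spot_in(n,t)][:3])
s=get_state();print(s)
E
```

```text
pics
scene 446.063389361564 446.063389361564 318.76860441844167 241.50452006757084 0.038838879672438466 [[-0.81298196  0.47542211 -0.33620551  0.94921395]
 [ 0.58213761  0.6504444  -0.48789126  0.59184376]
 [-0.0132713  -0.59236466 -0.80556066  1.12696366]
 [ 0.          0.          0.          1.        ]]
knob_top [(0.67, [312.6, 229.6])]
tab_top [(0.66, [354.3, 256.6])]
well [(0.78, [313.8, 241.3])]
container [(0.59, [325.8, 268.2])]
gallipot [(0.66, [400.5, 272.6])]
tag [(0.46, [253.5, 224.5])]
shutter [(0.65, [342.4, 252.7])]
knob [(0.49, [311.4, 232.5])]
top 600.4636316902066 600.4636316902066 318.47248944565024 252.8024919917737 -0.20593888723154521 [[ 0.02381682 -0.98744588  0.15615182  0.31205888]
 [-0.99968683 -0.02232362  0.01130946 -0.00666621]
 [-0.00768161 -0.15637227 -0.98766832  1.61473477]
 [ 0.          0.          0.          1.        ]]
knob_top [(0.55, [343.6, 255.9])]
tab_top [(0.64, [279.4, 265.3])]
well [(0.97, [341.7, 264.8])]
container [(0.95, [318.2, 273.7])]
gallipot [(0.54, [247.2, 298.5]), (0.34, [344.1, 264.6])]
tag [(0.65, [384.7, 215.0])]
shutter [(0.78, [296.3, 267.8]), (0.5, [342.1, 258.9])]
knob [(0.56, [346.4, 262.6])]
{'clock': 0.9, 'q': array([ 1.15579843e+00,  3.26176776e-01, -1.92603629e-01,  1.05203233e+00,
        2.99558426e-05,  1.43659913e+00]), 'joint_velocities': array([-2.85696721e-04, -2.23465262e-03, -6.45319968e-05,  1.62211129e-03,
        6.07878259e-04, -1.40150480e-04]), 'tau': array([ 8.13222996e-04, -4.43316901e+01,  2.62757957e+01,  9.68537206e-04,
       -1.15765106e-04,  7.74049624e-07]), 'position': array([0.15239813, 0.52846857, 0.19969211]), 'eef_rot': array([-2.51043561e+00, -1.88870422e+00,  4.54912485e-05]), 'contact_force': array([-0.14345475,  0.18944682,  0.70030107]), 'wrist_torque': array([ 0.00819992, -0.00232412,  0.04579467]), 'finger_gap': 0.9962167540859456}
```

View pics/scene0.png

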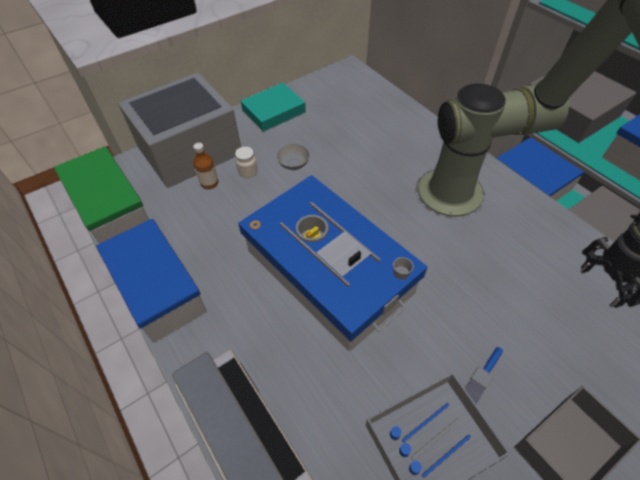

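View pics/top0.png

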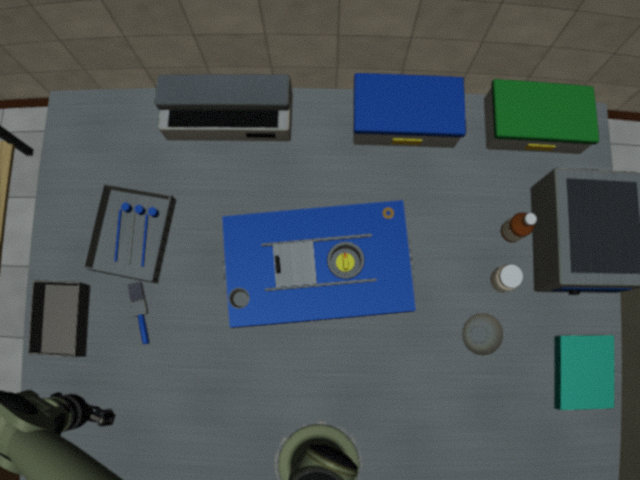

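View pics/crop_scene.png

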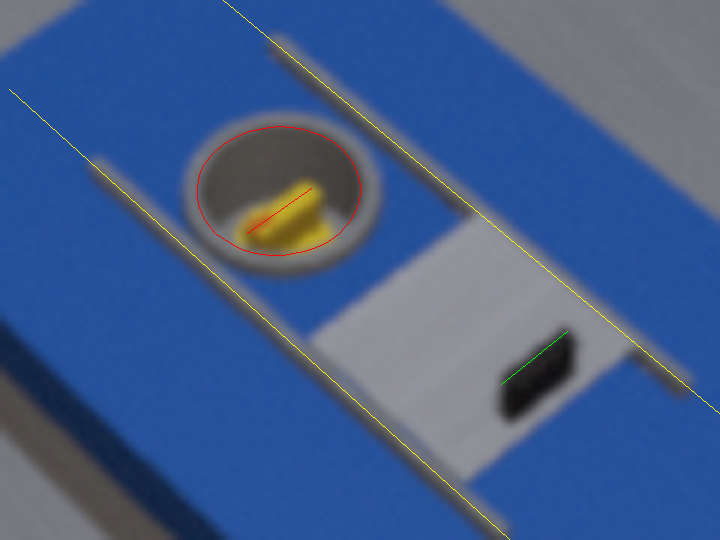

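View pics/crop_top.png

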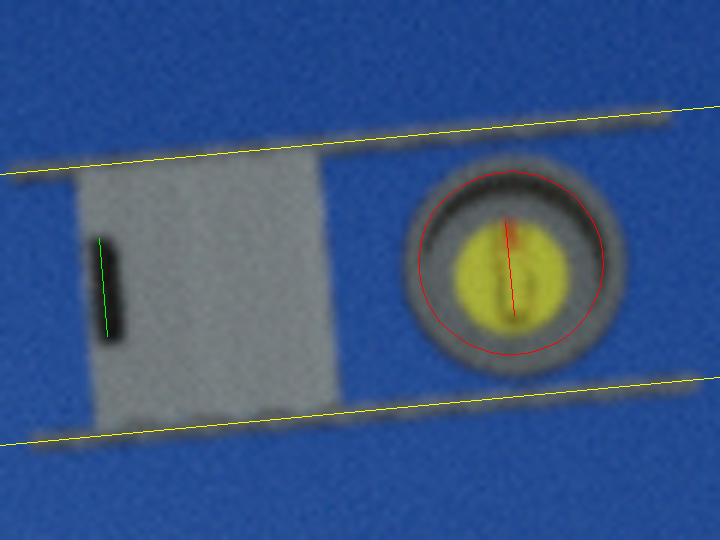

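```bash
cat > ref.py <<'E'
from h import *
import pickle
from scipy.ndimage import map_coordinates
from scipy.optimize import minimize
fr=pickle.load(open("fr.pkl","rb")); p=np.load("pose.npy"); w=world(p,[[0,-.07,0]])[0]
th=np.linspace(0,2*np.pi,90,endpoint=False)
def samp(n,P):
    f=fr[n]; s=cv2.cvtColor(f["img"],cv2.COLOR_RGB2HSV)[:,:,1].astype(float)
    u=proj(f,P); return map_coordinates(s,[u[:,1],u[:,0]],order=1)
def ring(c,r,z): return np.c_[c[0]+r*np.cos(th),c[1]+r*np.sin(th),0*th+z]
def J(c,ns):
    v=0
    for n in ns:
        for r,sg in [(.040,1),(.042,1),(.044,1),(.048,-1),(.05,-1)]: v+=sg*samp(n,ring(c,r,.148 if r<.047 else .147)).mean()
    return v
for ns in (["top"],["scene"],["top","scene"]):
    m=minimize(J,w[:2],args=(ns,),method="Nelder-Mead",options=dict(initial_simplex=w[:2]+np.array([[0,0],[.004,0],[0,.004]])))
    print(ns,m.x,m.fun)
c=m.x
# rails yaw: low-sat lines
def R(a):
    v=0
    for n in fr:
        t=np.linspace(-.055,.055,60)
        for sx in(-.056,.056):
            q=np.c_[c[0]+np.cos(a[0])*(sx+a[1])-np.sin(a[0])*t, c[1]+np.sin(a[0])*(sx+a[1])+np.cos(a[0])*t,0*t+.153]
            v+=samp(n,q).mean()
    return v
b=min(((R((a,d)),a,d) for a in np.arange(.08,.15,.002) for d in np.arange(-.004,.0041,.001)));print(b)
E
python3 ref.py
```

```text
['top'] [ 0.52820679 -0.05646305] -242.459964427977
['scene'] [ 0.52872357 -0.0513422 ] -192.33546597932394
['top', 'scene'] [ 0.52827105 -0.05485232] -374.36056745028395
(np.float64(160.92566060975565), np.float64(0.11600000000000003), np.float64(0.0))
```

```bash
cat >> h.py <<'E'
def down(psi): # tool x at world angle psi, pointing down
    return np.array([np.cos(psi/2),np.sin(psi/2),0])*np.pi
E
python3 - <<'E'
from cell import *
from h import *
C=np.array([.5283,-.055])
for k in range(4):
    psi=.117+k*np.pi/2
    q=[ik([*C,z],down(p)) for z,p in [(.25,psi),(.11,psi),(.11,psi-.7),(.11,psi-1.45)]]
    print(k,[None if a is None else a.round(2).tolist() for a in map(lambda x:x if x is None else np.array(x),q)])
grab(30)
movep([*C,.25],down(.117))
f=grab_frame("scene"); c=proj(f,[[*C,.25]])[0].astype(int)
im=f["img"][c[1]-50:c[1]+40,c[0]-60:c[0]+60,::-1]; cv2.imwrite("pics/g1.png",cv2.resize(im,None,fx=6,fy=6,interpolation=cv2.INTER_CUBIC))
s=get_state();print(s["clock"],s["finger_gap"],s["contact_force"],s["q"].round(2))
E
```

```text
0 [[-0.24, 0.26, -0.15, 1.16, 0.0, 1.21], [-0.24, 0.37, -0.37, 0.83, 0.0, 1.21], [-0.24, 0.37, -0.37, 0.83, 0.0, 1.91], [-0.24, 0.37, -0.37, 0.83, 0.0, 2.66]]
1 [[-0.24, 0.26, -0.15, 1.16, -0.0, -0.36], [-0.24, 0.37, -0.37, 0.83, -0.0, -0.36], [-0.24, 0.37, -0.37, 0.83, -0.0, 0.34], [-0.24, 0.37, -0.37, 0.83, 0.0, 1.09]]
2 [[-0.24, 0.26, -0.15, 1.16, 0.0, -1.93], [-0.24, 0.37, -0.37, 0.83, 0.0, -1.93], [-0.24, 0.37, -0.37, 0.83, 0.0, -1.23], [-0.24, 0.37, -0.37, 0.83, 0.0, -0.48]]
3 [[-0.24, 0.26, -0.15, 1.16, 0.0, 2.78], [-0.24, 0.37, -0.37, 0.83, 0.0, 2.78], [-0.24, 0.37, -0.37, 0.83, 0.0, -2.8], [-0.24, 0.37, -0.37, 0.83, 0.0, -2.05]]
4.6833 -0.0006762596942042783 [0.30875381 0.25762103 0.76284209] [-0.24  0.26 -0.15  1.16  0.    1.21]
```

View pics/g1.png

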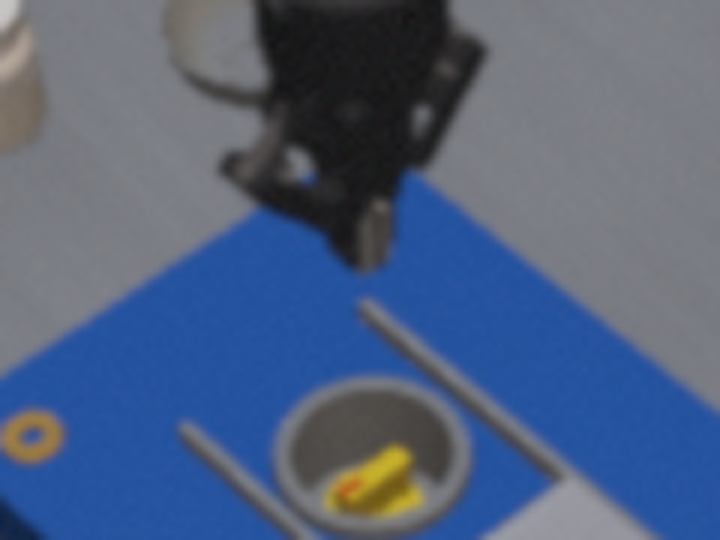

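```bash
python3 - <<'E'
from cell import *
from h import *
C=np.array([.5283,-.055]); psi=.117+np.pi/2
move_l([*C,.25],.2,rot=down(psi))
move_l([*C,.14],.15)
s=get_state();print(s["clock"],s["contact_force"],s["wrist_torque"])
print(move_l([*C,.127],.02,until_force=3.5)); s=get_state();print(s["clock"],s["position"],s["contact_force"],s["wrist_torque"])
for z in (.1265,.1245,.123,.122):
    r=move_l([*C,z],.02,until_force=15); s=get_state();print(r,s["clock"],s["position"],s["contact_force"],s["wrist_torque"])
    if s["contact_force"][2]>17: break
E
```

```text
7.2833 [-0.12314166 -0.63897299 -0.17626895] [-0.04604558  0.02330036 -0.01062254]
False
8.0833 [ 0.52832458 -0.05502702  0.12700547] [-0.36502274  0.58009259  0.59228167] [-0.02509799  0.03517593 -0.01294388]
False 8.3333 [ 0.52833357 -0.05499526  0.12655613] [ 1.06393254  0.03273947 -0.16279074] [-0.0002119  -0.04134137 -0.05544491]
False 8.5833 [ 0.52816618 -0.05494719  0.12433855] [0.04244814 0.61487025 0.46094071] [ 0.01996578 -0.00418501 -0.00823229]
False 8.8333 [ 0.52819556 -0.05496084  0.12288469] [ 0.23619657 -0.56856329 -0.17134086] [-0.00047266  0.02791065 -0.04167226]
False 9.0833 [ 0.52828081 -0.05497119  0.12194526] [0.84573312 0.25443738 0.29656641] [ 0.00880778  0.02342682 -0.02266028]
```

```bash
python3 - <<'E'
from cell import *
from h import *
C=np.array([.5283,-.055])
for n in ["scene","top"]:
    f=grab_frame(n); c=proj(f,[[*C,.14]])[0].astype(int)
    im=f["img"][c[1]-60:c[1]+30,c[0]-60:c[0]+60,::-1]; im=cv2.resize(im,None,fx=6,fy=6,interpolation=cv2.INTER_CUBIC)
    p=((proj(f,[[*C,.122]])[0]-c+[60,60]+.5)*6).astype(int); cv2.circle(im,tuple(p.tolist()),3,(0,0,255),-1)
    cv2.imwrite(f"pics/g2{n}.png",im)
E
```

```text
(no output)
```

View pics/g2scene.png

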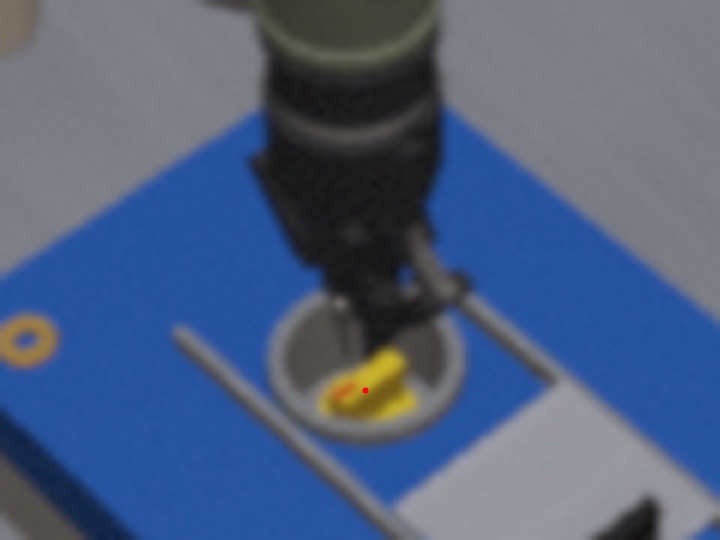

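View pics/g2top.png

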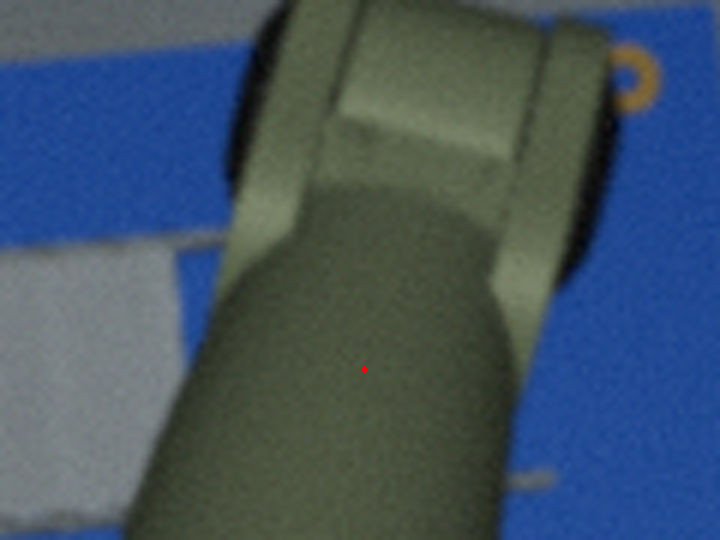

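```bash
python3 - <<'E'
from cell import *
from h import *
C=np.array([.5283,-.055])
r=move_l([*C,.104],.015,until_force=3.5); s=get_state();print(r,s["clock"],s["position"],s["contact_force"],s["wrist_torque"])
for n in ["scene"]:
    f=grab_frame(n); c=proj(f,[[*C,.14]])[0].astype(int)
    im=f["img"][c[1]-60:c[1]+30,c[0]-60:c[0]+60,::-1]; im=cv2.resize(im,None,fx=6,fy=6,interpolation=cv2.INTER_CUBIC)
    cv2.imwrite(f"pics/g3{n}.png",im)
E
```

```text
False 10.5333 [ 0.52841036 -0.05503844  0.10410227] [-0.37164659 -0.01033444  0.47070413] [0.00499341 0.03656662 0.03602568]
```

View pics/g3scene.png

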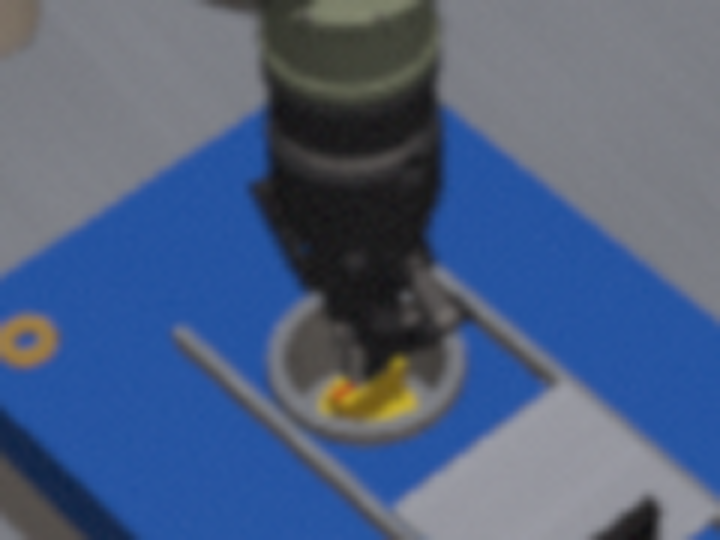

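```bash
python3 - <<'E'
from cell import *
from h import *
C=np.array([.5283,-.055])
r=move_l([*C,.094],.01,until_force=3.5); s=get_state();print(r,s["clock"],s["position"],s["contact_force"],s["wrist_torque"])
for n in ["scene"]:
    f=grab_frame(n); c=proj(f,[[*C,.14]])[0].astype(int)
    im=f["img"][c[1]-60:c[1]+30,c[0]-60:c[0]+60,::-1]; im=cv2.resize(im,None,fx=6,fy=6,interpolation=cv2.INTER_CUBIC)
    cv2.imwrite(f"pics/g4{n}.png",im)
E
```

```text
True 11.1333 [ 0.52834844 -0.05500963  0.09993989] [ 0.52665473 -0.16023342  6.0206715 ] [0.03681645 0.05028971 0.02802029]
```

View pics/g4scene.png

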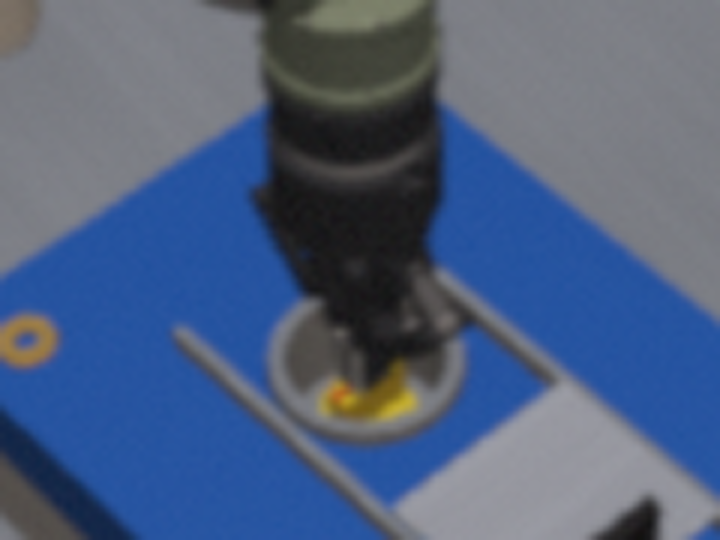

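```bash
python3 - <<'E'
from cell import *
from h import *
C=np.array([.5283,-.055])
for i in range(8):
    z=get_state()["position"][2]-.0015 if i==0 else z-.0015
    r=move_l([*C,z],.02,until_force=10); s=get_state();print(r,s["clock"],z,s["position"],s["contact_force"],s["wrist_torque"].round(3))
    if s["contact_force"][2]>18: break
for n in ["scene"]:
    f=grab_frame(n); c=proj(f,[[*C,.14]])[0].astype(int)
    im=f["img"][c[1]-60:c[1]+30,c[0]-60:c[0]+60,::-1]; im=cv2.resize(im,None,fx=6,fy=6,interpolation=cv2.INTER_CUBIC)
    cv2.imwrite(f"pics/g5{n}.png",im)
E
```

```text
False 11.4333 0.09846279702354657 [ 0.52837416 -0.05502925  0.09881157] [-1.37836872  0.46170586  5.90551008] [0.085 0.201 0.031]
False 11.6833 0.09696279702354657 [ 0.52837265 -0.05503206  0.09747952] [-0.8244288   1.06182644  6.71747993] [ 0.091  0.292 -0.011]
False 11.9333 0.09546279702354657 [ 0.52843606 -0.05505259  0.09613688] [-1.28208773  0.35661848  8.10839132] [0.044 0.359 0.04 ]
False 12.1833 0.09396279702354657 [ 0.52845684 -0.05504739  0.09483173] [-2.30507552  0.16448434  9.31097065] [ 0.081  0.488 -0.046]
False 12.4333 0.09246279702354657 [ 0.52847161 -0.05503386  0.09347449] [-1.91062791  0.54283772 10.52659144] [0.075 0.631 0.007]
False 12.6833 0.09096279702354657 [ 0.52852595 -0.05505478  0.0924082 ] [-3.50409159  0.80676246 13.88402383] [ 0.146  0.785 -0.08 ]
False 12.9333 0.08946279702354656 [ 0.52871416 -0.05511458  0.09231262] [-7.29468358  1.61388593 24.31461197] [ 0.277  1.621 -0.007]
```

View pics/g5scene.png

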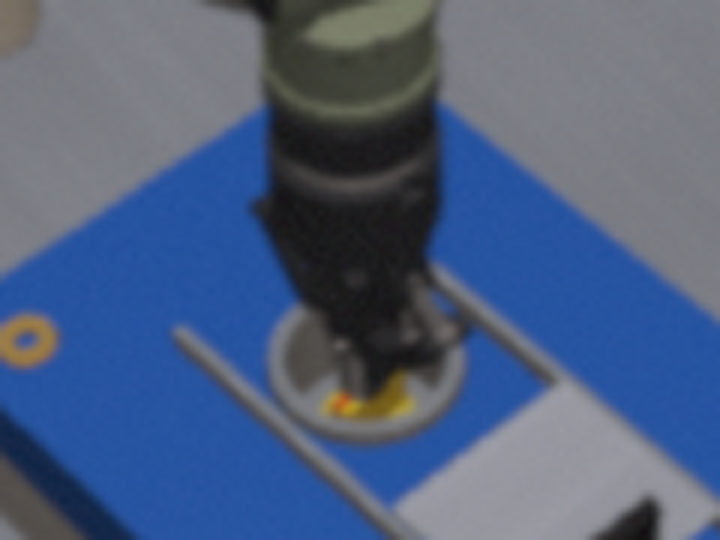

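```bash
cat > turn.py <<'E'
from cell import *
from h import *
C=np.array([.5283,-.055]); psi0=.117+np.pi/2
def rd(n=4,dt=.02):
    T=[];F=[]
    for i in range(n):
        s=get_state(); T.append(s["wrist_torque"]); F.append(s["contact_force"]); sleep(dt)
    return np.mean(T,0),np.mean(F,0),s
def snap(name,n="scene"):
    f=grab_frame(n); c=proj(f,[[*C,.14]])[0].astype(int)
    im=f["img"][c[1]-60:c[1]+30,c[0]-60:c[0]+60,::-1]; im=cv2.resize(im,None,fx=6,fy=6,interpolation=cv2.INTER_CUBIC)
    cv2.imwrite(f"pics/{name}.png",im)
def psi_now(s):
    r=s["eef_rot"]; R=cv2.Rodrigues(np.array(r))[0]; return np.arctan2(R[1,0],R[0,0])
E
python3 - <<'E'
from turn import *
z=.0895
print(rd()[:2])
for a in (.03,.06,.1,.15,.2,.25,.3):
    move_l([*C,z],.05,rot=down(psi0-a)); T,F,s=rd()
    print(a,(psi0-psi_now(s)).round(3),T.round(3),F.round(1),s["clock"])
snap("g6")
E
```

```text
(array([ 0.3115075 ,  1.57885716, -0.00427289]), array([-7.32592891,  1.16706637, 24.89368248]))
0.03 0.03 [ 0.293  1.573 -0.012] [-7.3  1.2 24.3] 13.35
0.06 0.06 [ 0.268  1.547 -0.022] [-6.9  0.8 24.3] 13.6667
0.1 0.1 [0.215 1.556 0.019] [-7.5  0.4 24.1] 13.9833
0.15 0.15 [ 0.193  1.536 -0.015] [-7.2  0.5 24.5] 14.3
0.2 0.2 [ 0.181  1.583 -0.002] [-7.3  0.7 23.6] 14.6167
0.25 0.25 [ 0.125  1.579 -0.01 ] [-7.   0.9 23.9] 14.9333
0.3 0.3 [ 0.103  1.565 -0.034] [-7.3  0.4 23.8] 15.25
```

View pics/g6.png

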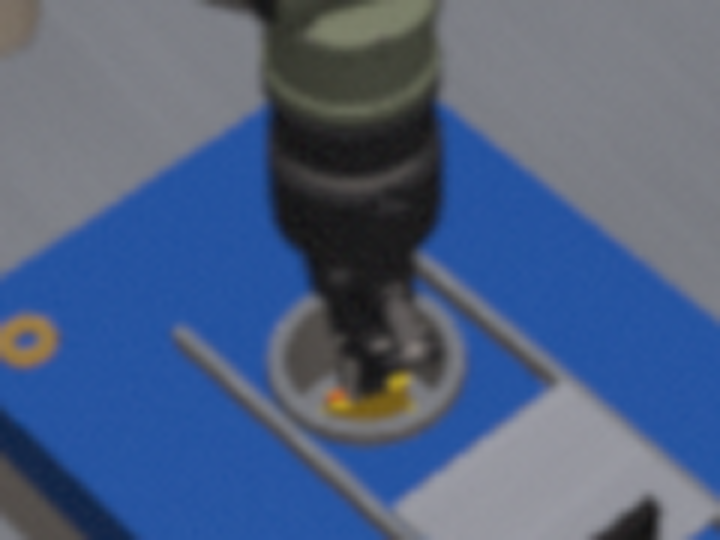

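```bash
python3 - <<'E'
from turn import *
move_l([*C,.13],.1); move_l([*C,.27],.25)
T,F,s=rd(); print(T.round(3),F.round(2),s["clock"],s["position"])
import pickle
fr={n:grab_frame(n) for n in ["scene","top"]}; pickle.dump(fr,open("fr2.pkl","wb"))
f=fr["scene"]; c=proj(f,[[*C,.27]])[0]; c0=c.astype(int); print(c)
im=f["img"][c0[1]-60:c0[1]+40,c0[0]-60:c0[0]+60,::-1]; im=cv2.resize(im,None,fx=6,fy=6,interpolation=cv2.INTER_CUBIC)
for z,col in ((.27,(0,0,255)),(.289,(0,255,0)),(.302,(255,255,0))):
    p=((proj(f,[[*C,z]])[0]-c0+60+.5)*6).astype(int); cv2.circle(im,tuple(p.tolist()),3,col,-1)
cv2.imwrite("pics/g7.png",im)
E
python3 - <<'E'
from h import *
import pickle
fr=pickle.load(open("fr.pkl","rb"))
obs={"scene":[[310,176],[426,266],[351,339],[239,224]],"top":[[402,201],[413,310],[230,326],[223,217]]}
p0=np.load("pose.npy")
def res(p):
    cor=np.array([[a*.14,b*.23,p[3]] for a,b in [(1,1),(1,-1),(-1,-1),(-1,1)]]); r=[]
    for n in w:
        u=proj(fr[n],world(p,cor)); o=np.array(obs[n],float); d=np.linalg.norm(u[:,None]-o[None],axis=2); r+=list((u-o[d.argmin(1)]).ravel())
    return np.array(r)
for w in (["scene","top"],["scene"],["top"]):
    s=least_squares(res,[*p0[:3],.14]);print(w,s.x,res(s.x).round(1))
E
```

```text
[-0.007 -0.015  0.004] [ 0.04  0.27 -0.55] 16.6333 [ 0.52707958 -0.05473091  0.26770497]
[309.83028055 197.47610658]
['scene', 'top'] [0.5209564  0.01435325 0.1135363  0.12896478] [-0.7 -3.9 -1.6  0.8  0.7  0.9 -0.   2.7 -1.2 -0.1 -0.5 -0.2  0.9  0.3
 -0.7  1. ]
['scene'] [0.52356423 0.01940407 0.11712606 0.13709436] [ 0.3 -3.2 -2.1  0.8  0.5  0.4  1.2  2.5]
['top'] [0.52303518 0.01361517 0.11011799 0.1184457 ] [ 0.  -0.3 -0.5  0.3  0.5  0.   0.   0. ]
```

View pics/g7.png

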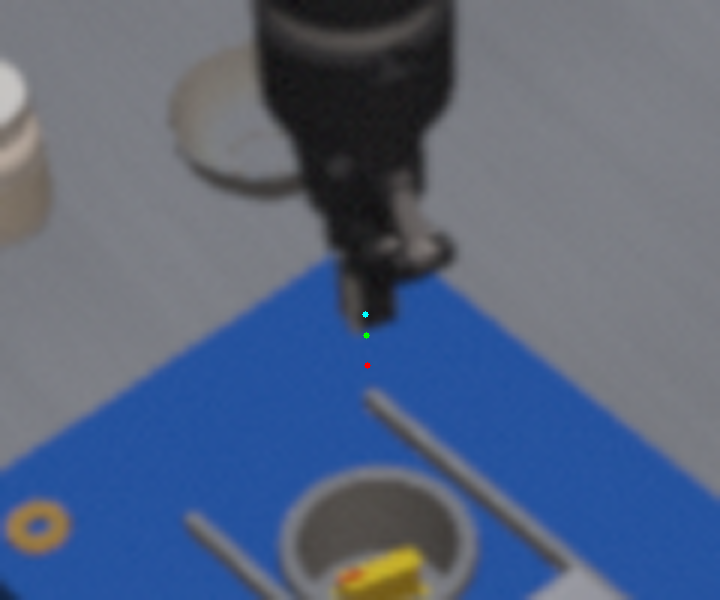

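```bash
cat >> turn.py <<'E'
r0=.014; th0=.117+np.pi
def P(a,r=r0): return C+r*np.array([np.cos(th0-a),np.sin(th0-a)])
def tq(a,T,F,r=r0):
    d=P(a,r)-C; return d[0]*F[1]-d[1]*F[0]+T[2]
def step(a,z,r=r0,v=.05,n=4):
    move_l([*P(a,r),z],v,rot=down(psi0-a)); T,F,s=rd(n)
    t=np.array([np.sin(th0-a),-np.cos(th0-a)]) # cw tangent
    print(f"a={a:.3f} tau={tq(a,T,F,r):.3f} Tz={T[2]:.3f} Ft={-F[:2]@t:.1f} F={F.round(1)} pos={s['position'].round(4)} t={s['clock']:.1f}")
    return tq(a,T,F,r),F
E
python3 - <<'E'
from turn import *
move_l([*P(0),.27],.3,rot=down(psi0)); move_l([*P(0),.104],.2)
r=move_l([*P(0),.096],.02,until_force=4); s=get_state(); print(r,s["position"],s["contact_force"],s["clock"])
for z in (.0915,.090,.089,.088):
    t,F=step(0,z)
    if F[2]>24: break
for a in (.03,.06,.09,.12,.16,.2,.25,.3): step(a,z,n=3)
snap("g8")
open("z.txt","w").write(str(z))
E
```

```text
False [ 0.51455353 -0.05664721  0.09615528] [0.5223893  0.69769897 1.26987819] 18.7333
a=0.000 tau=-0.002 Tz=0.014 Ft=-1.1 F=[-3.8  0.7 11.6] pos=[ 0.5147 -0.0567  0.0928] t=19.0
a=0.000 tau=-0.026 Tz=0.001 Ft=-1.9 F=[-5.9  1.3 19.3] pos=[ 0.5148 -0.0568  0.0923] t=19.4
a=0.000 tau=-0.028 Tz=0.013 Ft=-2.9 F=[-8.5  2.  27.5] pos=[ 0.5149 -0.0568  0.0922] t=19.7
a=0.030 tau=0.009 Tz=0.041 Ft=-2.2 F=[-8.6  1.5 27.4] pos=[ 0.5149 -0.0565  0.0922] t=20.0
a=0.060 tau=0.003 Tz=0.026 Ft=-1.7 F=[-8.7  1.2 26.9] pos=[ 0.5149 -0.0561  0.0922] t=20.3
a=0.090 tau=0.001 Tz=0.026 Ft=-1.8 F=[-8.7  1.6 27.3] pos=[ 0.5148 -0.0557  0.0922] t=20.6
a=0.120 tau=0.025 Tz=0.035 Ft=-0.7 F=[-8.5  0.7 27.1] pos=[ 0.5148 -0.0553  0.0922] t=20.9
a=0.160 tau=0.008 Tz=0.018 Ft=-0.8 F=[-8.6  1.1 27.7] pos=[ 0.5148 -0.0548  0.0922] t=21.2
a=0.200 tau=0.016 Tz=0.023 Ft=-0.5 F=[-8.4  1.3 27. ] pos=[ 0.5148 -0.0542  0.0922] t=21.5
a=0.250 tau=0.010 Tz=0.006 Ft=0.3 F=[-7.9  0.8 27.2] pos=[ 0.5149 -0.0536  0.0922] t=21.8
a=0.300 tau=0.015 Tz=-0.000 Ft=1.1 F=[-8.4  0.5 27.3] pos=[ 0.515  -0.0529  0.0922] t=22.1
```

View pics/g8.png

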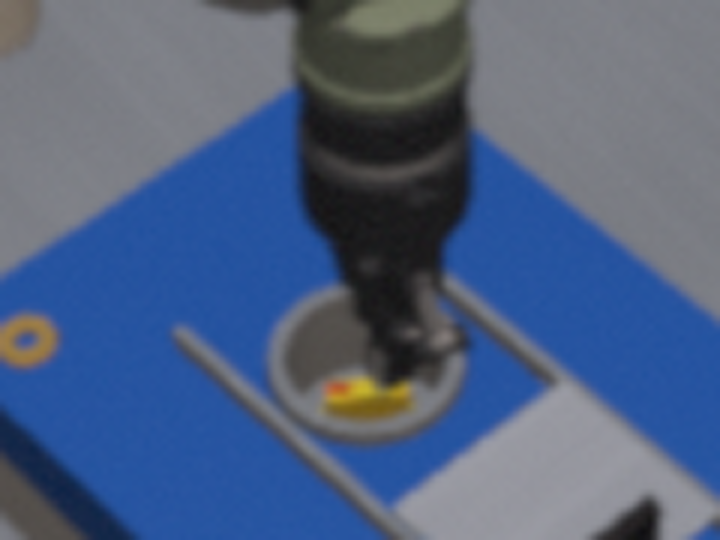

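```bash
python3 - <<'E'
from turn import *
z=float(open("z.txt").read())
for a in (.36,.42,.48,.54,.60,.66): step(a,z,n=3)
snap("g9")
E
```

```text
a=0.360 tau=0.014 Tz=-0.007 Ft=1.5 F=[-9.3  0.7 27.1] pos=[ 0.5152 -0.0521  0.0922] t=22.4
a=0.420 tau=-0.026 Tz=-0.055 Ft=2.0 F=[-8.6  0.5 26.9] pos=[ 0.5154 -0.0513  0.0922] t=22.7
a=0.480 tau=-0.010 Tz=-0.051 Ft=2.9 F=[-9.   0.3 27. ] pos=[ 0.5157 -0.0506  0.0923] t=23.0
a=0.540 tau=-0.004 Tz=-0.046 Ft=3.0 F=[-8.7  0.6 27.2] pos=[ 0.516  -0.0498  0.0922] t=23.3
a=0.600 tau=0.016 Tz=-0.043 Ft=4.2 F=[-8.4 -0.3 26.6] pos=[ 0.5164 -0.0491  0.0922] t=23.6
a=0.660 tau=-0.016 Tz=-0.070 Ft=3.9 F=[-8.3  0.5 27.4] pos=[ 0.5168 -0.0485  0.0922] t=23.9
```

View pics/g9.png

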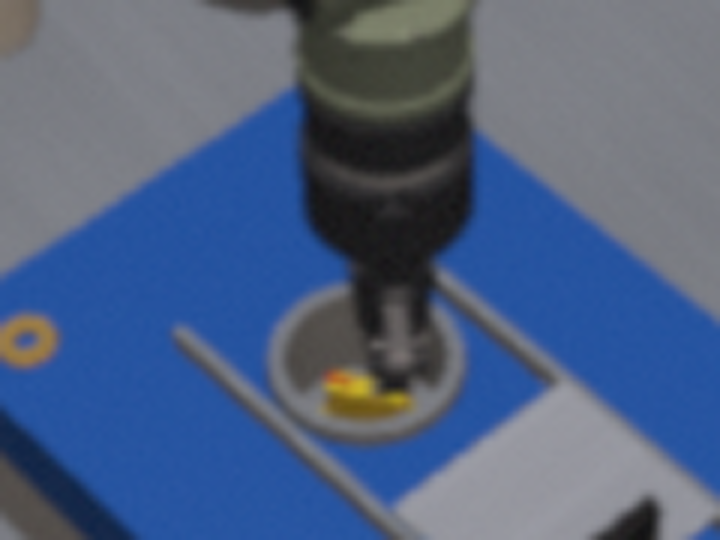

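```bash
cat >> turn.py <<'E'
def red(show=True):
    f=grab_frame("scene"); hsv=cv2.cvtColor(f["img"],cv2.COLOR_RGB2HSV).astype(int)
    c=proj(f,[[*C,.124]])[0].astype(int); m=np.zeros((480,640),bool)
    H,S,V=hsv[...,0],hsv[...,1],hsv[...,2]
    w=np.clip(S-90,0,None)*(((H<16)|(H>170))&(V>80)); 
    yy,xx=np.mgrid[:480,:640]; w=w*(abs(xx-c[0])<20)*(abs(yy-c[1])<18)
    return (np.array([(w*xx).sum(),(w*yy).sum()])/w.sum()).round(2), f
E
python3 - <<'E'
from turn import *
u,f=red(); print("red now",u)
for a in np.arange(0,1.5,.15):
    d=np.array([np.cos(.117-a),np.sin(.117-a)]); print(a.round(2),proj(f,[[*(C+.018*d),.124]])[0].round(1), proj(f,[[*(C+.018*d),.132]])[0].round(1))
import pickle
fr=pickle.load(open("fr2.pkl","rb"))["scene"]
import turn
turn.grab_frame=lambda n:fr
print("unturned up",turn.red()[0])
E
```

```text
red now [305.72 230.49]
0.0 [306.6 235.5] [306.5 233.8]
0.15 [306.  234.9] [305.9 233.2]
0.3 [305.6 234.3] [305.4 232.5]
0.45 [305.2 233.6] [305.1 231.8]
0.6 [305.  232.8] [304.9 231.1]
0.75 [305.  232.1] [304.9 230.3]
0.9 [305.1 231.3] [305.  229.6]
1.05 [305.3 230.6] [305.2 228.9]
1.2 [305.7 229.9] [305.6 228.2]
1.35 [306.2 229.2] [306.1 227.5]
unturned up [306.85 232.4 ]
```

```bash
python3 - <<'E'
from turn import *
z=float(open("z.txt").read()); h=[]
a=.66
while a<1.0:
    a+=.025; t,F=step(a,z,n=4); h.append(t)
    if len(h)>4 and np.mean(h[-2:])-np.median(h[:-2])>.07: print("rise");break
print(red()[0])
snap("g10")
E
```

```text
a=0.685 tau=0.021 Tz=-0.054 Ft=5.4 F=[-9.1 -0.6 27. ] pos=[ 0.5169 -0.0483  0.0922] t=24.3
a=0.710 tau=0.039 Tz=-0.031 Ft=5.0 F=[-9.   0.1 27.4] pos=[ 0.5171 -0.048   0.0922] t=24.6
a=0.735 tau=0.023 Tz=-0.053 Ft=5.4 F=[-9.1 -0.1 27.1] pos=[ 0.5173 -0.0477  0.0922] t=25.0
a=0.760 tau=0.014 Tz=-0.064 Ft=5.5 F=[-9.  -0.1 26.8] pos=[ 0.5175 -0.0475  0.0922] t=25.3
a=0.785 tau=0.040 Tz=-0.039 Ft=5.6 F=[-9.  -0.1 27. ] pos=[ 0.5177 -0.0472  0.0922] t=25.6
a=0.810 tau=-0.004 Tz=-0.082 Ft=5.6 F=[-9.   0.2 26.5] pos=[ 0.5179 -0.047   0.0922] t=25.9
a=0.835 tau=0.007 Tz=-0.079 Ft=6.2 F=[-8.8 -0.4 26.5] pos=[ 0.5181 -0.0467  0.0922] t=26.2
a=0.860 tau=0.020 Tz=-0.075 Ft=6.8 F=[-9.2 -0.8 27.1] pos=[ 0.5183 -0.0465  0.0922] t=26.6
a=0.885 tau=0.012 Tz=-0.085 Ft=6.9 F=[-9.3 -0.7 26.8] pos=[ 0.5185 -0.0462  0.0922] t=26.9
a=0.910 tau=0.005 Tz=-0.092 Ft=7.0 F=[-9.3 -0.5 26.8] pos=[ 0.5188 -0.046   0.0922] t=27.2
a=0.935 tau=0.048 Tz=-0.049 Ft=7.0 F=[-8.8 -0.8 27.3] pos=[ 0.519  -0.0458  0.0922] t=27.5
a=0.960 tau=0.029 Tz=-0.077 Ft=7.5 F=[-9.5 -0.6 27.1] pos=[ 0.5192 -0.0455  0.0922] t=27.8
a=0.985 tau=0.049 Tz=-0.056 Ft=7.5 F=[-9.2 -0.7 27.2] pos=[ 0.5194 -0.0454  0.0922] t=28.1
a=1.010 tau=0.112 Tz=-0.007 Ft=8.5 F=[-9.6 -1.6 27.3] pos=[ 0.5195 -0.0453  0.0922] t=28.4
[nan nan]turn.py:30: RuntimeWarning: invalid value encountered in divide
  return (np.array([(w*xx).sum(),(w*yy).sum()])/w.sum()).round(2), f
```

```bash
python3 - <<'E'
from turn import *
z=float(open("z.txt").read()); a=1.01
snap("g11")
print("hold",end=" ");step(a,z,n=6)
for i in range(4):
    a+=.02; t,F=step(a,z,n=6); s=get_state(); print("lag mm",((P(a)-s["position"][:2])*1e3).round(2))
    if t>.17: break
E
```

```text
hold a=1.010 tau=0.123 Tz=0.008 Ft=8.2 F=[-9.7 -1.  27.8] pos=[ 0.5195 -0.0453  0.0922] t=28.9
a=1.030 tau=0.176 Tz=0.050 Ft=9.0 F=[-9.9 -1.8 27.9] pos=[ 0.5196 -0.0452  0.0922] t=29.3
lag mm [0.15 1.26]
```

View pics/g11.png

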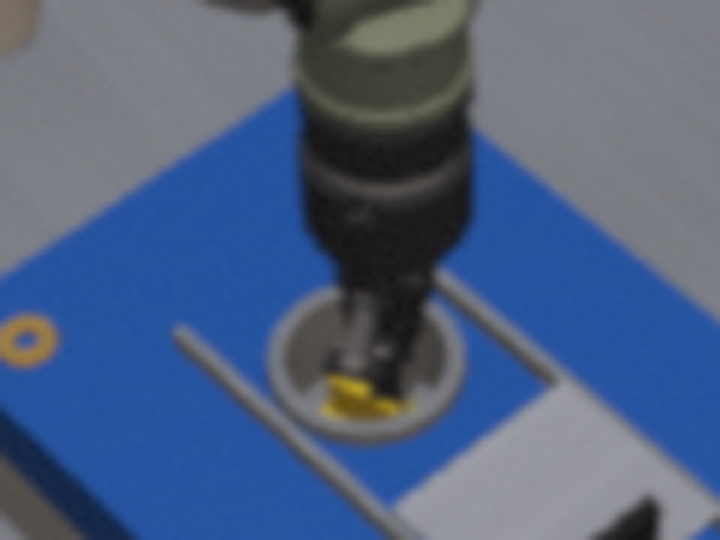

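```bash
python3 - <<'E'
from turn import *
a=1.03
for z in (.0915,.0945,.098):
    step(a,z,n=2)
move_l([*P(a),.13],.15); move_l([*P(a),.24],.3)
set_=None
q=get_state()["q"]; 
# move aside toward behind the tab, high
D=.032
y=np.load("pose.npy")
movep([.50,.16,.26],down(.117+np.pi/2))
print(red()[0],get_state()["clock"])
for n in("scene","top"):
    f=grab_frame(n); c=proj(f,[[*C,.14]])[0].astype(int)
    im=f["img"][c[1]-45:c[1]+45,c[0]-80:c[0]+40,::-1]; cv2.imwrite(f"pics/h1{n}.png",cv2.resize(im,None,fx=6,fy=6,interpolation=cv2.INTER_CUBIC))
E
```

```text
a=1.030 tau=0.108 Tz=0.029 Ft=5.6 F=[-5.5 -2.1 14.2] pos=[ 0.5195 -0.0451  0.0931] t=29.6
a=1.030 tau=0.100 Tz=0.033 Ft=4.8 F=[-4.6 -2.  10.8] pos=[ 0.5194 -0.0451  0.0957] t=29.9
a=1.030 tau=0.024 Tz=-0.036 Ft=4.3 F=[-3.8 -2.1  7.2] pos=[ 0.5195 -0.045   0.0988] t=30.1
[306.83 227.65] 31.9333
```

View pics/h1scene.png

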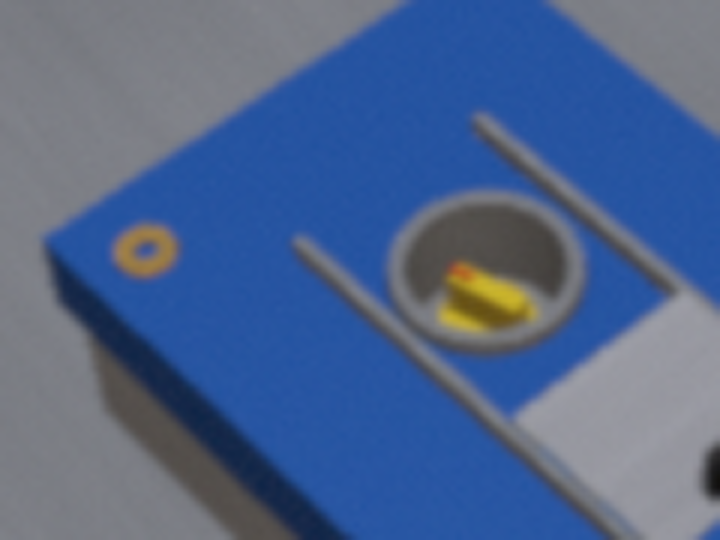

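View pics/h1top.png

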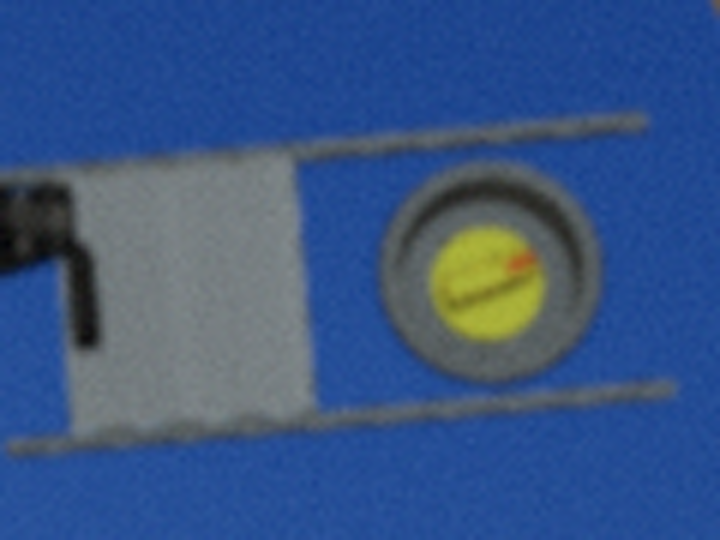

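```bash
python3 - <<'E'
from turn import *
e=np.array([-np.sin(.116),np.cos(.116)]); tab=C+e*(.1256+.04)
print(tab)
st=tab+e*.03; R=down(.117)
movep([*st,.26],R); 
print(move_l([*st,.134],.15,until_force=4)); 
r=move_l([*(C+e*(.04+.018)),.134],.06,until_force=7); s=get_state(); d=(s["position"][:2]-C)@e
print(r,d,s["contact_force"],s["clock"])
for n in("scene","top"):
    f=grab_frame(n); c=proj(f,[[*(C+e*.05),.14]])[0].astype(int)
    im=f["img"][c[1]-50:c[1]+40,c[0]-60:c[0]+60,::-1]; cv2.imwrite(f"pics/i1{n}.png",cv2.resize(im,None,fx=6,fy=6,interpolation=cv2.INTER_CUBIC))
E
```

```text
[0.50913345 0.10948709]
False
False 0.05801708218773068 [-0.65686309  1.68371467  0.70374033] 36.8333
```

View pics/i1scene.png

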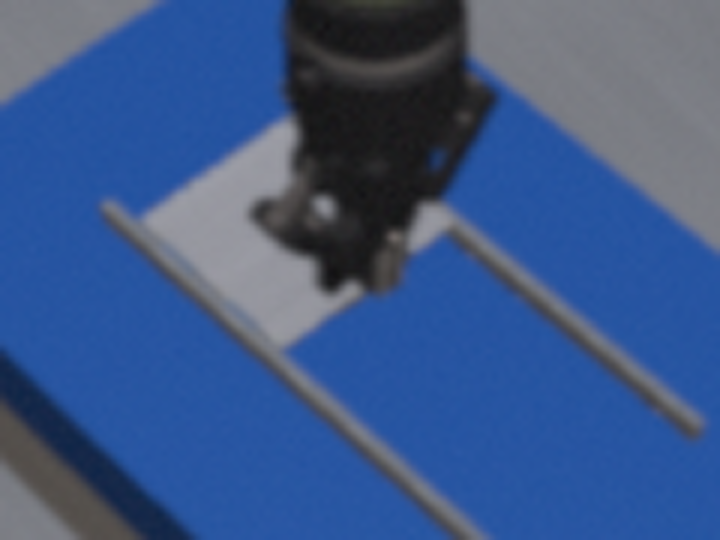

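```bash
python3 - <<'E'
from turn import *
e=np.array([-np.sin(.116),np.cos(.116)])
r=move_l([*(C+e*.04),.134],.02,until_force=9); T,F,s=rd(); print(r,(s["position"][:2]-C)@e,F,s["clock"])
p=s["position"][:2]+e*.03
move_l([*p,.134],.1); move_l([*p,.28],.25); movep([.35,.25,.35],down(.117))
print(get_state()["clock"])
from h import *
for n in("scene","top"):
    f=grab_frame(n); c=proj(f,[[*(C+e*.04),.14]])[0].astype(int)
    im=f["img"][c[1]-50:c[1]+40,c[0]-60:c[0]+60,::-1]; im=cv2.resize(im,None,fx=6,fy=6,interpolation=cv2.INTER_CUBIC)
    for yy in(-.05,.05):
        x=np.array([np.cos(.116),np.sin(.116)]); L=[[*(C+e*yy+x*k),.1565] for k in(-.053,.053)]
        u=np.round((proj(f,L)-c+[60,50]+.5)*6).astype(int); cv2.line(im,tuple(u[0].tolist()),tuple(u[1].tolist()),(0,0,255),1)
    cv2.imwrite(f"pics/j1{n}.png",im)
E
```

```text
True 0.05643161409188111 [-0.24559085  0.48381192  0.29488892] 37.3917
39.6833
```

View pics/j1scene.png

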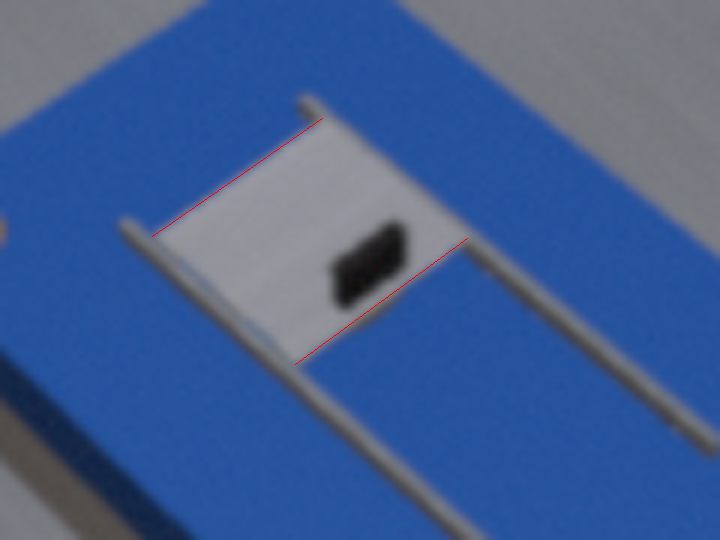

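View pics/j1top.png

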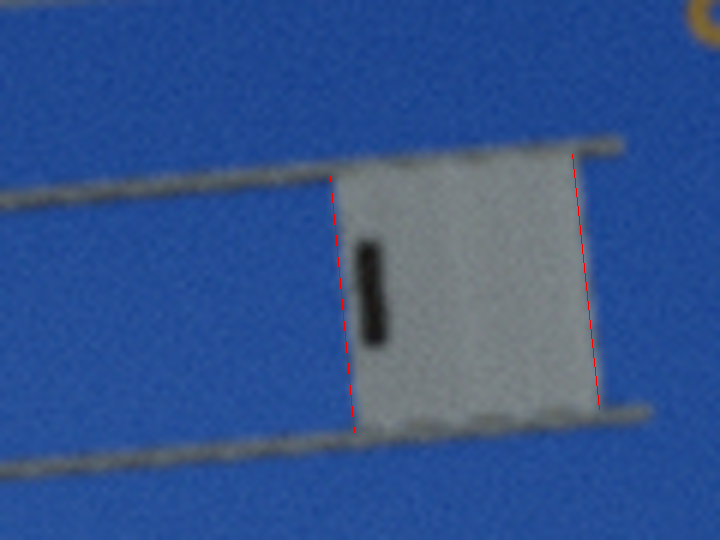

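```bash
python3 - <<'E'
from turn import *
e=np.array([-np.sin(.116),np.cos(.116)]); p=C+e*.075
movep([*p,.28],down(.117)); move_l([*p,.134],.2)
r=move_l([*(C+e*.048),.134],.02,until_force=12); s=get_state(); print(r,(s["position"][:2]-C)@e,s["contact_force"],s["clock"])
T,F,s=rd();print((s["position"][:2]-C)@e,F)
move_l([*p,.134],.15); move_l([*p,.28],.25); movep([.35,.25,.35],down(.117))
print(get_state()["clock"])
for n in("scene","top"):
    f=grab_frame(n); cv2.imwrite(f"pics/k_{n}.png",f["img"][:,:,::-1])
    print(n,[x["centre"] for x in tip_of(n,"tab_top")[:1]],proj(f,[[*(C+e*.04),.1865]]))
E
```

```text
True 0.05645156102000451 [0.14472914 1.20169524 0.26644798] 42.8
0.05646063515690296 [0.27626072 0.62395073 0.48811246]
45.0083
scene [[322.8, 225.6]] [[320.63859917 226.55587984]]
top [[481.2, 331.9]] [[328.70878478 258.86393609]]
```

View pics/k_top.png

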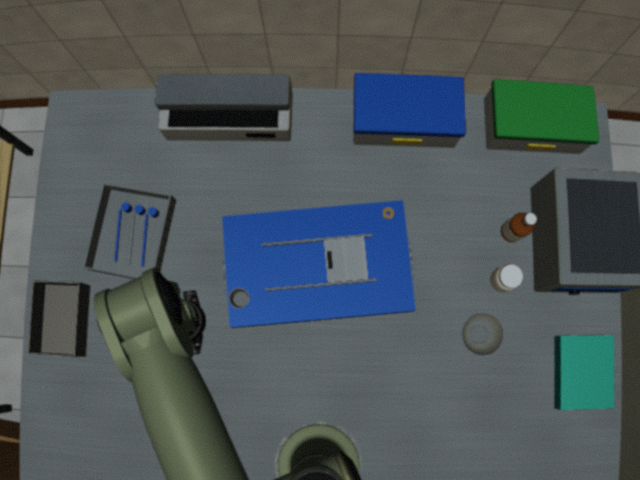

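```bash
python3 - <<'E'
from cell import *
sign_off()
E
```

```text
the job is handed in; nothing more can be done
```

I locked the knob and slid the shutter fully shut over the well, then handed the job in at about 45 s. All the checks below came before hand-in; no verdict was reported.

**Knob:** The open jaws do not fit into the well, so I worked the knob with the shut fingertips. I pressed one half of the bar to the bottom of its travel at about 27 N and turned it clockwise by friction. I stopped at about 1.03 rad, where the measured torque rose from near 0.02 to 0.18 N m, about 0.25 N m at most after allowing for sensor bias. On lifting, the spring followed the finger up, and the pictures showed the bar turned roughly 1 rad and standing up.

**Shutter:** I pushed the tab to its hard stop. A second push, at a 12 N limit, stopped at the same place within 0.1 mm. In the pictures the plate covers the well within about a millimetre or two. The other things look to be where they were.

**What failed or disagreed:**
- A first try, turning on the bar's centre, slipped and moved nothing. The knob sprang back up unturned.
- The fingertips met the knob about 32 mm lower in reported TCP height than the given dimensions predict. I went by contact instead, and the pictures also suggested an offset, of roughly 20 to 30 mm.
- Measured torque during free turning was near 0 to 0.03 N m, below the stated 0.05 to 0.1, so I judged the stop by the rise over that baseline.
- In the last top picture the network placed the tab in the wrong spot. I relied on the picture itself and the push instead.

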